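Gauge the tall copper socket and bring the magnifier over it

TASK

Take the gauge pin out of its wooden stand and lower it, without dropping it, tip down and fully home into the tallest of the three copper sockets on the board. Once it is in and let go, swing the magnifier's stiff arm round so that its lens is centred above that socket, for reading the pin, and leave it there. Don't shift the can, the copper elbow or the screwdriver.

Things in the scene. Friction and masses are not known exactly. Their poses are not given: they have to be found in the camera images.
- gauge: gauge pin, 110 mm long, stands upright in its stand at the start: steel shank 16 mm across and 60 mm long (3 mm chamfer at the tip), above it a plain aluminium grip 22 mm across and 50 mm long. 0.1 to 0.2 kg. Origin at the tip (foot), z along the pin towards the grip; the grip runs from z = 60 to 110 mm. Its yaw means nothing.
- gauge_tip (a point): centre of the flat foot of the gauge pin (same as the pin's origin)
- stand: fixed dark wooden block 70 x 70 x 45 mm with one upright hole, 18 mm across and 35 mm deep, in which the pin stands. Origin: centre of its underside.
- board: fixed white-laminated board 310 x 230 x 18 mm with the sockets and the magnifier's post. Origin on the bench under the post's axis; the board runs from x = -260 to +50 mm and y = -115 to +115 mm. The post is 20 mm across and carries the magnifier's hub up to 230 mm above the bench.
- tall_socket: the tallest copper socket, fixed upright: 75 mm high, tube 27 mm across outside, belled mouth 37 mm across, bore 19 mm across and 40 mm deep, widening to 29 mm at the mouth over the top 8 mm. Origin: centre of its underside, on top of the board. The three sockets stand on an arc of 210 mm radius about the post, about 75 mm apart; which stands where varies.
- tall_socket_mouth (a point): centre of the tall socket's mouth, level with its rim
- tall_socket_floor (a point): centre of the floor of the tall socket's bore, 40 mm below the rim; the pin's tip rests here when fully home
- mid_socket: middle copper socket, 50 mm high, otherwise the same, bore 35 mm deep. Origin: centre of its underside. Not to be used.
- low_socket: lowest copper socket, 30 mm high, otherwise the same, bore 20 mm deep. Origin: centre of its underside. Not to be used.
- magnifier (a joint): angle (rad) of the magnifier's arm about the upright post: 0 when the arm points along the board's -x, positive turns the arm clockwise seen from above (from -x towards the board's +y). Range -1.3 to 1.6; stiff (0.4 N m), stays where it is left.
- lens_center (a point): centre of the round magnifier lens (black rim, 98 mm across), at the end of the arm, 210 mm from the post's axis and 216 mm above the bench; underside of arm and lens about 208 mm above the bench
- magnifier_handle (a point): grip point of the upright steel handle on the magnifier's arm, 130 mm from the post's axis between post and lens, 260 mm above the bench. The handle is a round pin 14 mm across from 226 mm (a flat collar 24 mm across at its foot) to 288 mm above the bench.
- post_top (a point): the hinge axis of the magnifier on the post, 204 mm above the bench; the axis is vertical
- flux_can: bystander: closed metal can 64 mm across, 80 mm high. Origin: centre of its underside.
- elbow: bystander: copper pipe elbow lying flat, legs about 60 mm long, 24 mm thick. Origin on the bench, at the middle of its outline.
- screwdriver: bystander: black-handled screwdriver lying on the bench, about 200 mm long along its x axis.
Things that resemble listed ones, but are neither listed nor needed, are in the scene too. Several things have the shape of the gauge; the one meant has the colours described above.

How it is judged:
On the way, in this order (a step that is already met when the one before it is completed fails the run):
1. the gauge pin stands fully home in the tall socket, let go (z of gauge_tip in the frame of tall_socket_floor below 0.004 m and horizontal distance between gauge_tip and tall_socket_floor below 0.005 m and angle between gauge's own z axis and vertical below 0.09 rad and contact force between the fingers and gauge below 0.05 N), for 0.2 s.
2. the lens is over the tall socket (horizontal distance between lens_center and tall_socket_mouth below 0.02 m), for 0.2 s.
At the end, for the whole second after the job is handed in: the pin's tip is within 4 mm of the floor of the tall socket's bore and 5 mm of its axis, the pin upright within 0.09 rad; the lens centre is within 20 mm (horizontally) of the tall socket's axis; pin and magnifier are let go and at rest (all of step 1 and horizontal distance between lens_center and tall_socket_mouth below 0.02 m and contact force between the fingers and board below 0.05 N and linear speed of gauge below 0.02 m/s and velocity of joint magnifier between -0.03 and 0.03 rad/s); the robot touches nothing.
It fails at once if the pin is dropped (moves faster than 0.4 m/s out of the fingers: a fall of more than about 8 mm) (contact force between the fingers and gauge below 0.05 N and linear speed of gauge above 0.4 m/s).
It fails at once if the can is shifted by more than 30 mm (distance of flux_can from where it was at the start of the episode above 0.03 m).
It fails at once if the copper elbow is shifted by more than 30 mm (distance of elbow from where it was at the start of the episode above 0.03 m).
It fails at once if the screwdriver is shifted by more than 30 mm (distance of screwdriver from where it was at the start of the episode above 0.03 m).
It also fails if it takes over 67 s, if anything falls off the work surface, if the arm or the gripper's body presses on something with over 40 N, if the wrist force passes 120 N, or if a joint passes its speed limit or range.

ROBOT

A 6-joint arm with a two-finger parallel gripper is mounted at the origin on the work surface. World frame = base frame: x ahead of the robot, y to its left, z up, the work surface at z = 0. Lengths are in m, angles in rad, forces in N, time in s.
With the tool pointing down it reaches from about 0.3 to 0.775 m from the base axis. Payload 14.6 kg.
Tool frame: the origin (TCP) lies at the very end of the fingers, on their centre line; the grasp point (between the pads) lies 19 mm behind it; z points along the fingers, y is the line along which they close (so a half turn about z gives the same grasp; the last joint's range is limited). The gripper opens to 94 mm and grips with 3 to 60 N. Pads are 16 mm wide; open, the fingers measure 119 mm over their backs; the gripper's body (75 mm by 177 mm) begins 78 mm behind the grasp point.
Start: joints at [1.167, 0.3, 1.521, -0, 1.321, -0.067], TCP at [0.182, 0.519, 0.205] pointing down, gripper open.
Joint ranges: [-3.03, 3.03], [-0.79, 2.21], [0.23, 2.52], [-1.04, 4.18], [0, 3.07], [-2.55, 2.55]. Speed limits (rad/s): [2.22, 2.22, 2.57, 3.14, 3.14, 3.14].

INTERFACE

Orientations are given as a rotation vector (axis times angle).
In Python, from cell import read_state, get_image, calibration, sign_off, boxes_of, regions_of, tip_of gives the robot as it stands. The module is installed in compiled form; this text tells all that it offers.
- The arm moves only by the tool carry_out, never from a script. Its argument "moves" is one flat list of numbers, 7 for each row, row after row: the shift along the tool's x, y, z in m, then the turn, a rotation vector about the tool's x, y, z in rad, then the opening, from 0 (shut) to 1 (fully open). A call has 1 to 8 rows; each row is the pose to reach, as a shift and turn from the pose commanded when the call began, along the tool's axes at that moment; what a row does not reach only later rows make up. A row lasts 1/10 s, in which the tool goes at most 50 mm and 8.59 degrees, less where a joint would pass 70% of its speed; a pose out of reach is approached as far as the arm can. A call with a gripper value outside its range is refused whole. The fingers move at their own pace and stop on an object; "grip_force" is the grip in N (left out, the last holds). Time passes only in rows, so rows that repeat a pose let the fingers close. It gives the time, the measured TCP pose, the force, the opening and the grip force at its end, in the units of the state.
- read_state(): the state, without advancing time (a new reading comes with each control period).
- get_image(name): name is "side" or "top" or "wrist"; returns the picture (480x640x3 uint8, red, green, blue); there is no depth.
- calibration(name): a dict with "fx", "fy", "cx", "cy" (pixels), "view" (4x4, takes a point from world to camera coordinates); the wrist camera has in their place "hand_eye" (4x4, takes a point from camera to tool coordinates, whose origin is the TCP and whose axes are the flange's). Camera axes: x right, y down, z forward; pixel columns grow to the right and rows downward; lengths in m; the calibration is good to about 2 mm. A picture is of the moment at which its call begins: read the wrist's pose just before it. calibration takes no time and is no camera call.
- sign_off(): hands the job in; it is judged then, once.
Trained networks look in the newest picture that a camera, given by its name, has taken for a name from the list of things; names that differ only in an ending like _2 or _b are one class to them, and where a whole thing is asked for, a point or a joint stands for the part that bears it (a point fixed in the world has none). Each returns a list of dicts, best first, with "conf" (0 to 1); they miss things now and then, are a little off and sometimes report something else, mostly with a low value. They report only what shows in the picture. A call takes as long as a camera call. They do not tell look-alikes from the thing itself.
- boxes_of(camera, target): "box" ([left, top, width, height] in pixels, round what is visible of it).
- regions_of(camera, target): "mask" (480x640 bool, what is visible of it) and "box" ([left, top, width, height] in pixels, round what is visible of it).
- tip_of(camera, target): "uv" ([column, row] in pixels: a listed point, or the origin of a listed thing).
The state is a dict: "t": time; "joint_positions": joint angles; "qd": joint speeds; "effort": joint torques, N m; "tcp_pos": TCP position; "orientation": TCP orientation; "force": force on the tool from outside, world axes, zero at the start; "ft_torque": the same for the moment, N m; "width": finger opening in m; "finger_force": force on a finger pad.
Only numpy, scipy, OpenCV 4.12 (cv2) and the standard library are available. Lean on these libraries where they do the work, as an engineer would, in place of code of your own. Each camera call takes 0.05 s, during which the arm holds its last target. There are 200 camera calls.

## Working session

There is one attempt and no reset: what is moved stays moved. The work goes in short steps, Python scripts to look and compute and a tool call to move; the robot and the scene stay as the last step left them, time stands still between calls to the robot, and variables do not carry over. Pictures are saved under pics/ and viewed, at most 10 in all, crops included, and the job is handed in when it is done.

Besides the shell and the picture viewer there is one more tool, called after "Emit:" as name(argument=value, ...) on one line, values as JSON. carry_out: Moves the arm, as the interface text tells. Its arguments: {"type":"object","properties":{"moves":{"type":"array"},"grip_force":{"type":"number"}},"required":["moves"]}

```bash
mkdir -p pics; cat > h.py <<'E'
import numpy as np, cv2
from cell import *
from scipy.spatial.transform import Rotation as R
def save(img,n,box=None,k=1):
    if box: x,y,w,h=box; img=img[y:y+h,x:x+w]
    if k!=1: img=cv2.resize(img,None,fx=k,fy=k,interpolation=cv2.INTER_CUBIC)
    cv2.imwrite('pics/'+n,img[:,:,::-1])
def cam(name,st=None):
    c=calibration(name);K=np.array([[c['fx'],0,c['cx']],[0,c['fy'],c['cy']],[0,0,1]])
    if 'view' in c: V=np.array(c['view'])
    else:
        st=st or read_state();T=np.eye(4);T[:3,:3]=R.from_rotvec(st['orientation']).as_matrix();T[:3,3]=st['tcp_pos']
        V=np.linalg.inv(T@np.array(c['hand_eye']))
    return K,V
def proj(name,p,st=None):
    K,V=cam(name,st);q=V[:3,:3]@np.array(p)+V[:3,3];q=K@q;return q[:2]/q[2]
def ray(name,uv,st=None):
    K,V=cam(name,st);d=V[:3,:3].T@np.linalg.inv(K)@np.array([*uv,1.]);return -V[:3,:3].T@V[:3,3],d/np.linalg.norm(d)
def atz(name,uv,z,st=None):
    o,d=ray(name,uv,st);return o+d*(z-o[2])/d[2]
def tri(rays):
    A=0;b=0
    for o,d in rays:
        P=np.eye(3)-np.outer(d,d);A=A+P;b=b+P@o
    p=np.linalg.solve(A,b);return p,[np.linalg.norm((np.eye(3)-np.outer(d,d))@(p-o)) for o,d in rays]
E
python3 - <<'E'
from h import *
np.set_printoptions(precision=3,suppress=True)
for c in ('top','side'):
    save(get_image(c),c+'0.png')
    o,_=ray(c,(320,240));print(c,o)
    for n in ('gauge','tall_socket','mid_socket','low_socket','stand','magnifier','flux_can','elbow','screwdriver'):
        print(c,n,[(np.round(b['box']),round(b['conf'],2)) for b in boxes_of(c,n)][:5])
    for n in ('gauge_tip','tall_socket_mouth','lens_center','magnifier_handle','post_top'):
        print(c,n,[(np.round(b['uv'],1),round(b['conf'],2)) for b in tip_of(c,n)][:4])
print(read_state())
E
```

```text
top [ 0.51  -0.126  1.621]
top gauge [(array([341., 233.,   8.,   4.]), 0.58), (array([352., 264.,   8.,   9.]), 0.57), (array([391., 272.,   8.,   8.]), 0.56), (array([158., 186., 144., 111.]), 0.36)]
top tall_socket [(array([252., 270.,  18.,  13.]), 0.64)]
top mid_socket [(array([232., 272.,  13.,   8.]), 0.72), (array([160., 195.,  98.,  65.]), 0.71)]
top low_socket [(array([280., 262.,  15.,  15.]), 0.66)]
top stand [(array([341., 253.,  28.,  34.]), 0.64)]
top magnifier [(array([161., 193.,  90.,  69.]), 0.79)]
top flux_can [(array([161., 279.,  26.,  20.]), 0.9)]
top elbow [(array([338., 183.,  21.,  34.]), 0.65)]
top screwdriver [(array([426., 249.,  32.,  58.]), 0.77)]
top gauge_tip [(array([355.7, 269.2]), 0.6), (array([390.6, 272.6]), 0.56), (array([343.8, 235. ]), 0.5)]
top tall_socket_mouth [(array([261.9, 273.1]), 0.53)]
top lens_center [(array([353.2, 203.2]), 0.68), (array([177. , 243.4]), 0.64)]
top magnifier_handle [(array([203.1, 223.1]), 0.75)]
top post_top [(array([245.2, 198.3]), 0.83)]
side [0.235 0.426 0.853]
side gauge [(array([357., 230.,  11.,  40.]), 0.69)
[... 934 characters left out ...]
 0.84), (array([402.4, 269.4]), 0.26)]
side lens_center [(array([219.1, 361.6]), 0.73)]
side magnifier_handle [(array([225.9, 299.1]), 0.61), (array([404.7, 272.3]), 0.46)]
side post_top [(array([402.7, 277. ]), 0.68), (array([247. , 259.8]), 0.65)]
{'t': 1.5, 'joint_positions': array([ 1.167,  0.3  ,  1.521, -0.   ,  1.321, -0.067]), 'qd': array([-0.001,  0.001, -0.001, -0.   ,  0.002, -0.001]), 'effort': array([  0.   , -53.166, -35.291,   0.071,   0.021,  -0.   ]), 'tcp_pos': array([0.182, 0.519, 0.205]), 'orientation': array([ 0.527,  3.097, -0.   ]), 'force': array([-0.772, -0.885, -0.37 ]), 'ft_torque': array([-0.065,  0.012,  0.038]), 'finger_force': 0.0, 'width': 0.09378805006226121}
```

View pics/top0.png

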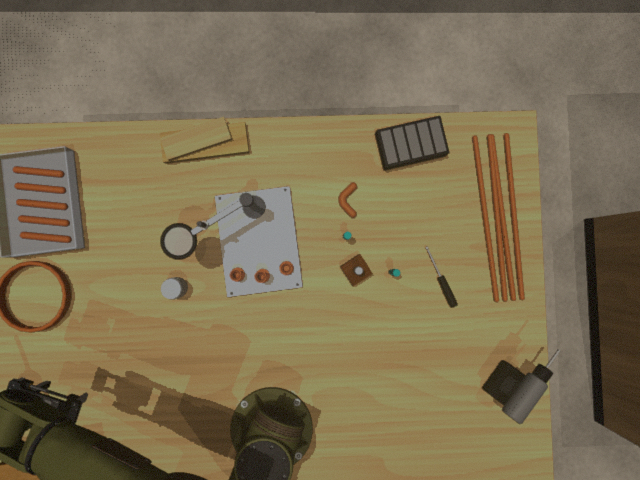

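View pics/side0.png

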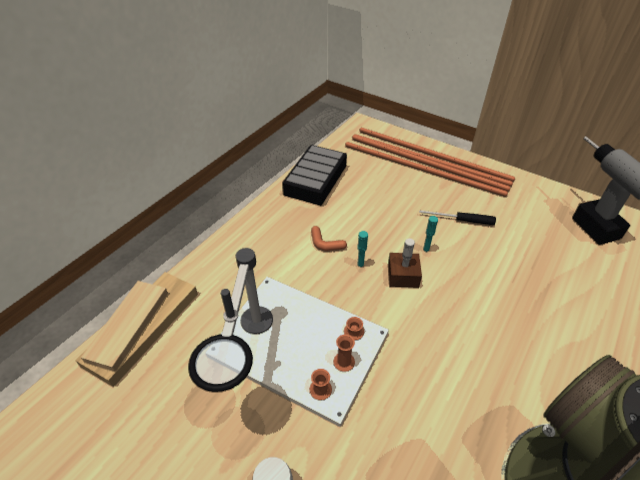

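```bash
python3 - <<'E'
from h import *
save(cv2.imread('pics/side0.png')[:,:,::-1],'side_crop.png',(300,190,200,150),4)
np.set_printoptions(precision=3,suppress=True)
def T(a,b):print(*tri([ray('top',a),ray('side',b)]))
T((245.2,198.3),(247,259.8));T((203.1,223.1),(225.9,299.1));T((177,243.4),(219.1,361.6));T((261.9,273.1),(346.4,345.4))
for uv in ((355.7,269.2),(390.6,272.6),(343.8,235)):print(atz('top',uv,.12))
for uv in ((404.3,269.6),(359,266.5),(428,249.2)):print(atz('side',uv,.01))
E
```

```text
[0.669 0.034 0.215] [np.float64(0.0031676078991186257), np.float64(0.0031676078991189132)]
[0.607 0.142 0.26 ] [np.float64(0.00217287407801966), np.float64(0.002172874078019682)]
[0.558 0.218 0.226] [np.float64(0.002301244746849085), np.float64(0.00230124474684902)]
[0.464 0.007 0.07 ] [np.float64(0.004227066914715653), np.float64(0.004227066914715666)]
[ 0.472 -0.261  0.12 ]
[ 0.46 -0.36  0.12]
[ 0.57 -0.23  0.12]
[ 0.472 -0.281  0.01 ]
[ 0.567 -0.229  0.01 ]
[ 0.453 -0.375  0.01 ]
```

Candidates at gauge shape: teal at side (362,248) and (431,233), and an aluminium/steel one in the wooden stand at side (408,250) / top (359,270). The last one fits the description; I'll confirm it in the crop.

View pics/side_crop.png

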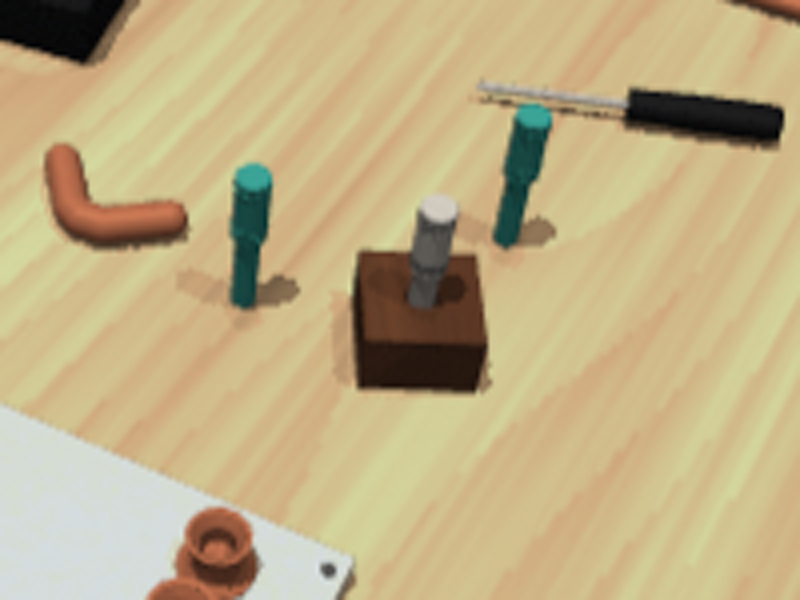

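```bash
cat >> h.py <<'E'
def goto(p,yaw):
    """tool-frame shift & turn to reach world p, tool down, tool-x azimuth yaw"""
    st=read_state();A=R.from_rotvec(st['orientation'])
    n=yaw/2
    B=R.from_rotvec(np.pi*np.array([np.cos(n),np.sin(n),0]))
    x=A.as_matrix()[:,0]
    print('t',st['t'],'tcp',np.round(st['tcp_pos'],4),'yaw',round(np.arctan2(x[1],x[0]),3),'q',np.round(st['joint_positions'],2))
    print('shift',np.round(A.inv().apply(np.array(p)-st['tcp_pos']),4),'turn',np.round((A.inv()*B).as_rotvec(),4))
E
python3 - <<'E'
from h import *
np.set_printoptions(precision=3,suppress=True)
print(calibration('wrist'))
goto((.40,-.03,.32),1.7); goto((.472,-.275,.25),1.2)
E
```

```text
{'fx': 401.97988982346817, 'fy': 401.97988982346817, 'cx': 320.4566967174099, 'cy': 240.60588036083314, 'hand_eye': array([[-0.001, -0.967, -0.254,  0.073],
       [ 1.   , -0.001, -0.001,  0.001],
       [ 0.   , -0.254,  0.967, -0.179],
       [ 0.   ,  0.   ,  0.   ,  1.   ]])}
t 1.5 tcp [0.182 0.519 0.205] yaw 2.805 q [ 1.17  0.3   1.52 -0.    1.32 -0.07]
shift [-0.387 -0.446 -0.115] turn [0.    0.    1.105]
t 1.5 tcp [0.182 0.519 0.205] yaw 2.805 q [ 1.17  0.3   1.52 -0.    1.32 -0.07]
shift [-0.536 -0.654 -0.044] turn [0.    0.    1.605]
```

The crop confirms it: the plain grey pin stands in the wooden stand at side pixel ~(408,250). The two teal ones are look-alikes. The tall socket is the middle of the three, at side (344,352).

```bash
python3 -c "
from h import *
goto((.455,-.02,.32),1.6)"
```

```text
t 1.5 tcp [0.1818 0.5191 0.2055] yaw 2.805 q [ 1.17  0.3   1.52 -0.    1.32 -0.07]
shift [-0.436  -0.4185 -0.1145] turn [0.     0.     1.2048]
```

Emit:
carry_out(moves=[-0.03, -0.03, -0.01, 0, 0, 0.09, 0.6, -0.06, -0.06, -0.02, 0, 0, 0.18, 0.6, -0.095, -0.09, -0.03, 0, 0, 0.27, 0.6, -0.13, -0.125, -0.04, 0, 0, 0.36, 0.6, -0.165, -0.16, -0.05, 0, 0, 0.46, 0.6, -0.2, -0.19, -0.06, 0, 0, 0.56, 0.6, -0.235, -0.225, -0.07, 0, 0, 0.66, 0.6, -0.27, -0.26, -0.08, 0, 0, 0.76, 0.6])

```text
t: 2.3
tcp_pos: [0.3506, 0.1835, 0.2859]
orientation: [1.643, 2.677, 0.001]
force: [1.3, 1.3, 0.4]
width: 0.0563
finger_force: 0.0
```

```bash
python3 -c "
from h import *
goto((.455,-.02,.32),1.6)"
```

```text
t 2.3 tcp [0.3506 0.1835 0.2859] yaw 2.041 q [ 0.39 -0.11  1.78 -0.    1.47 -0.08]
shift [-0.2288  0.0009 -0.0341] turn [ 8.00e-04 -1.00e-04  4.41e-01]
```

Emit:
carry_out(moves=[-0.04, 0, -0.01, 0, 0, 0.08, 0.6, -0.085, 0, -0.015, 0, 0, 0.17, 0.6, -0.13, 0, -0.02, 0, 0, 0.26, 0.6, -0.175, 0, -0.03, 0, 0, 0.35, 0.6, -0.215, 0, -0.034, 0, 0, 0.44, 0.6, -0.229, 0, -0.034, 0, 0, 0.44, 0.6, -0.229, 0, -0.034, 0, 0, 0.44, 0.6, -0.229, 0, -0.034, 0, 0, 0.44, 0.6])

```text
t: 3.1
tcp_pos: [0.4544, -0.0177, 0.319]
orientation: [-2.182, -2.26, 0.0]
force: [0.1, 0.4, 0.3]
width: 0.0564
finger_force: 0.0
```

```bash
python3 - <<'E'
from h import *
np.set_printoptions(precision=4,suppress=True)
st=read_state();img=get_image('wrist');save(img,'w1.png')
for n,z in (('tall_socket_mouth',.093),('tall_socket',.018),('mid_socket',.018),('low_socket',.018),('post_top',.204),('gauge_tip',.01),('stand',0),('tall_socket_floor',.053)):
    print(n,[(np.round(b['uv'],1),round(b['conf'],2),atz('wrist',b['uv'],z,st)) for b in tip_of('wrist',n)][:4])
for n in ('tall_socket','mid_socket','low_socket','gauge'):
    print(n,[(np.round(b['box']),round(b['conf'],2)) for b in boxes_of('wrist',n)])
E
```

```text
tall_socket_mouth []
tall_socket [(array([323.4, 171. ]), 0.56, array([0.4568, 0.0153, 0.018 ]))]
mid_socket [(array([332.8, 108.1]), 0.71, array([0.4649, 0.0863, 0.018 ])), (array([323.8, 376.4]), 0.18, array([ 0.4673, -0.2598,  0.018 ]))]
low_socket [(array([342.7, 233.5]), 0.91, array([ 0.4833, -0.0598,  0.018 ]))]
post_top [(array([616.6, 174.5]), 0.88, array([0.6675, 0.036 , 0.204 ])), (array([330.5, 176.4]), 0.59, array([0.4604, 0.0275, 0.204 ]))]
gauge_tip [(array([327. , 171.1]), 0.71, array([0.4612, 0.0146, 0.01  ])), (array([316.6, 440.2]), 0.53, array([ 0.461 , -0.3699,  0.01  ])), (array([400.7, 356.3]), 0.35, array([ 0.5708, -0.2305,  0.01  ]))]
stand [(array([325.8, 371.9]), 0.92, array([ 0.4704, -0.2644, -0.    ]))]
tall_socket_floor [(array([332.2, 175.2]), 0.56, array([0.4663, 0.014 , 0.053 ])), (array([325.6, 170.9]), 0.41, array([0.4589, 0.0184, 0.053 ]))]
tall_socket [(array([308., 151.,  36.,  48.]), 0.63)]
mid_socket [(array([314.,  86.,  40.,  39.]), 0.87), (array([324., 214.,  36.,  41.]), 0.48)]
low_socket [(array([324., 216.,  37.,  36.]), 0.74)]
gauge [(array([316., 418.,  23.,  27.]), 0.88), (array([312., 440.,  12.,  28.]), 0.61), (array([309., 153.,  35.,  43.]), 0.26)]
```

View pics/w1.png

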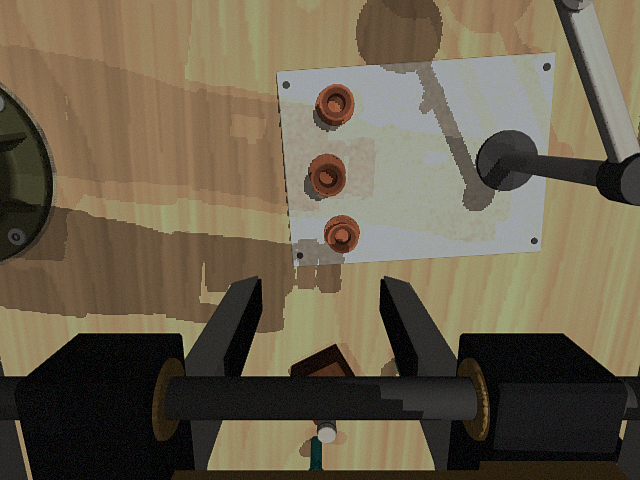

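The wrist picture shows mid socket (334,104), tall (327,176) and low (342,234), with the stand and grey pin at (326,432). I'll measure the tall mouth precisely.

```bash
python3 - <<'E'
from h import *
np.set_printoptions(precision=4,suppress=True)
st=read_state()
im=cv2.imread('pics/w1.png')
K,V=cam('wrist',st)
k=6;x0,y0,w,h=285,70,85,190
for r in regions_of('wrist','tall_socket')[:2]:
    m=r['mask'];print(r['conf'],r['box'],m.sum())
hsv=cv2.cvtColor(im,cv2.COLOR_BGR2HSV)
cop=((hsv[...,0]<12)&(hsv[...,1]>130)).astype('uint8')
n,l,s,c=cv2.connectedComponentsWithStats(cop[60:270,280:380])
for i in range(1,n):
    if s[i,4]>300: print(s[i]+[280,60,0,0,0],c[i]+[280,60])
# overlay predicted mouth for guesses
cr=cv2.resize(im[y0:y0+h,x0:x0+w],None,fx=k//2,fy=k//2,interpolation=cv2.INTER_CUBIC)
g=cv2.cvtColor(cv2.resize(im[y0:y0+h,x0:x0+w],None,fx=4,fy=4,interpolation=cv2.INTER_CUBIC),cv2.COLOR_BGR2GRAY)
cs=cv2.HoughCircles(g,cv2.HOUGH_GRADIENT,1.5,120,param1=100,param2=20,minRadius=58,maxRadius=82)
print(None if cs is None else [(c[0]/4+x0,c[1]/4+y0,c[2]/4) for c in cs[0]])
big=cv2.resize(im[130:260,290:375],None,fx=4.5,fy=4.5,interpolation=cv2.INTER_CUBIC)
cv2.imwrite('pics/soc.png',big)
E
```

```text
0.61 [308.2, 151.9, 37.9, 45.4] 1306
0.54 [553.4, 0.0, 85.6, 208.3] 7605
[ 316   84   38   42 1178] [334.8973 104.7012]
[ 309  154   37   43 1181] [326.9407 174.608 ]
[324 216  36  37 977] [341.5629 233.3019]
[(np.float32(341.8125), np.float32(232.5625), np.float32(17.8)), (np.float32(335.0625), np.float32(106.5625), np.float32(19.45)), (np.float32(327.1875), np.float32(171.8125), np.float32(18.2125)), (np.float32(307.6875), np.float32(232.9375), np.float32(19.45))]
```

View pics/soc.png

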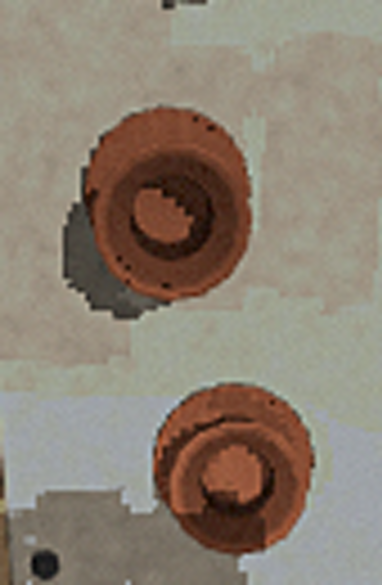

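The crop shows the tall mouth's ring centred near crop (170,213), wrist pixel about (327.8,177.2). Next I move above the pin and measure it from there, looking at the sockets once more on the way.

```bash
python3 - <<'E'
from h import *
np.set_printoptions(precision=4,suppress=True)
st=read_state()
print('mouth',atz('wrist',(327.8,177.2),.093,st))
print('low',atz('wrist',(290+237/4.5,130+478/4.5),.048,st))
print('gauge top',atz('wrist',(326.5,433),.12,st))
K,V=cam('top');print(atz('top',(359.5,270.5),.12),atz('top',(263,273.5),.093),atz('side',(408.5,243),.12), atz('side',(346.4,341),.093))
goto((.47,-.215,.26),1.2)
E
```

```text
mouth [0.4613 0.0149 0.093 ]
low [ 0.4819 -0.0567  0.048 ]
gauge top [ 0.47  -0.265  0.12 ]
[ 0.4681 -0.2717  0.12  ] [0.467  0.0041 0.093 ] [ 0.4682 -0.2633  0.12  ] [0.4586 0.0095 0.093 ]
t 3.8 tcp [ 0.4548 -0.0184  0.3193] yaw 1.605 q [-0.12  0.02  1.59 -0.    1.54 -0.15]
shift [-0.197   0.0085  0.0593] turn [0.     0.     0.4048]
```

Emit:
carry_out(moves=[-0.04, 0.002, 0.01, 0, 0, 0.08, 0.6, -0.085, 0.004, 0.025, 0, 0, 0.17, 0.6, -0.13, 0.006, 0.04, 0, 0, 0.26, 0.6, -0.175, 0.008, 0.055, 0, 0, 0.35, 0.6, -0.21, 0.015, 0.06, 0, 0, 0.405, 0.6, -0.22, 0.018, 0.06, 0, 0, 0.405, 0.6, -0.22, 0.018, 0.06, 0, 0, 0.405, 0.6, -0.22, 0.018, 0.06, 0, 0, 0.405, 0.6])

```text
t: 4.6
tcp_pos: [0.4803, -0.2368, 0.2596]
orientation: [2.592, 1.775, 0.0]
force: [-0.0, 0.5, 0.3]
width: 0.0564
finger_force: 0.0
```

```bash
python3 - <<'E'
from h import *
np.set_printoptions(precision=4,suppress=True)
st=read_state();img=get_image('wrist')
print('pred top',proj('wrist',(.47,-.266,.12),st),'hole',proj('wrist',(.47,-.266,.045),st))
print([(np.round(b['uv'],1),round(b['conf'],2),atz('wrist',b['uv'],.01,st)) for b in tip_of('wrist','gauge_tip')])
print([(np.round(b['uv'],1),round(b['conf'],2),atz('wrist',b['uv'],0,st)) for b in tip_of('wrist','stand')])
print([(np.round(b['box']),round(b['conf'],2)) for b in boxes_of('wrist','gauge')])
save(img,'w2.png',(220,120,200,170),3)
goto((.47,-.266,.18),1.2)
E
```

```text
pred top [321.3864 265.4138] hole [321.2533 242.1654]
[(array([348. , 315.5]), 0.96, array([ 0.4638, -0.368 ,  0.01  ])), (array([320.7, 235.3]), 0.76, array([ 0.4689, -0.2672,  0.01  ])), (array([403.5, 176.5]), 0.55, array([ 0.5738, -0.2392,  0.01  ]))]
[(array([321.9, 236.7]), 0.77, array([ 0.4687, -0.2716,  0.    ]))]
[(array([396., 169.,  43.,  38.]), 0.94), (array([308., 236.,  29.,  42.]), 0.66)]
t 4.8 tcp [ 0.4804 -0.2367  0.2598] yaw 1.201 q [-0.53  0.23  1.48  0.    1.43 -0.16]
shift [-0.0311  0.0009  0.0798] turn [0.0008 0.0001 0.0014]
```

View pics/w2.png

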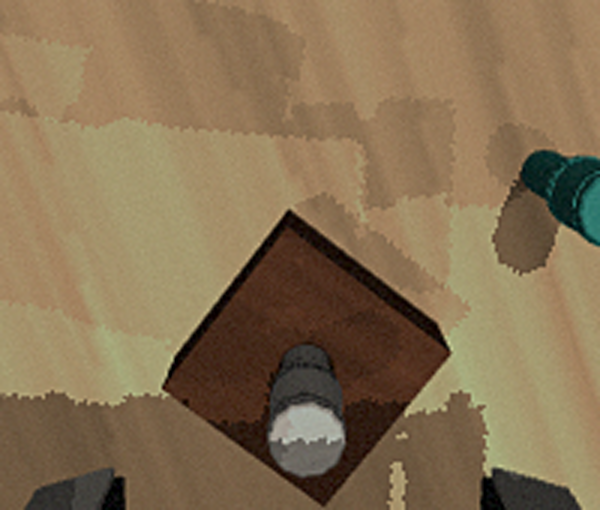

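The pin top is at wrist pixel (322.3,266.3), within 1 px of my prediction. Descending to grasp.

Emit:
carry_out(moves=[-0.031, 0.0015, 0.01, 0, 0, 0, 0.6, -0.032, 0.0015, 0.05, 0, 0, 0, 0.6, -0.032, 0.0015, 0.09, 0, 0, 0, 0.6, -0.032, 0.0015, 0.13, 0, 0, 0, 0.6, -0.032, 0.0015, 0.165, 0, 0, 0, 0.6, -0.032, 0.0015, 0.182, 0, 0, 0, 0.6, -0.032, 0.0015, 0.182, 0, 0, 0, 0.6, -0.032, 0.0015, 0.182, 0, 0, 0, 0.6])

```text
t: 5.6
tcp_pos: [0.4705, -0.2679, 0.0782]
orientation: [2.592, 1.774, 0.001]
force: [1.5, 0.1, 1.0]
width: 0.0564
finger_force: 0.0
```

Emit:
carry_out(moves=[0, 0, 0, 0, 0, 0, 0.35, 0, 0, 0, 0, 0, 0, 0.25, 0, 0, 0, 0, 0, 0, 0.15, 0, 0, 0, 0, 0, 0, 0.1, 0, 0, 0, 0, 0, 0, 0.1, 0, 0, 0, 0, 0, 0, 0.1], grip_force=25)

```text
t: 6.2
tcp_pos: [0.4701, -0.2681, 0.0774]
orientation: [2.593, 1.773, 0.0]
force: [-0.2, 0.1, 1.5]
width: 0.0209
finger_force: 25.0
```

Emit:
carry_out(moves=[0, 0, -0.01, 0, 0, 0, 0.1, 0, 0, -0.03, 0, 0, 0, 0.1, 0, 0, -0.06, 0, 0, 0, 0.1, 0, 0, -0.1, 0, 0, 0, 0.1, 0, 0, -0.14, 0, 0, 0, 0.1, 0, 0, -0.165, 0, 0, 0, 0.1])

```text
t: 6.8
tcp_pos: [0.4703, -0.2682, 0.246]
orientation: [2.59, 1.772, 0.002]
force: [-0.6, -0.4, -1.7]
width: 0.0207
finger_force: 25.0
```

```bash
python3 - <<'E'
from h import *
goto((.4615,-.04,.24),1.6)
E
```

```text
t 6.8 tcp [ 0.4703 -0.2682  0.246 ] yaw 1.2 q [-0.59  0.25  1.49  0.    1.4  -0.21]
shift [ 0.2095 -0.0909  0.0056] turn [ 0.0031  0.0013 -0.4002]
```

Emit:
carry_out(moves=[0.03, -0.013, 0, 0, 0, -0.06, 0.1, 0.07, -0.03, 0, 0, 0, -0.13, 0.1, 0.11, -0.048, 0, 0, 0, -0.21, 0.1, 0.15, -0.065, 0, 0, 0, -0.29, 0.1, 0.185, -0.08, 0.003, 0, 0, -0.36, 0.1, 0.2095, -0.091, 0.005, 0, 0, -0.4, 0.1, 0.2095, -0.091, 0.005, 0, 0, -0.4, 0.1, 0.2095, -0.091, 0.005, 0, 0, -0.4, 0.1])

```text
t: 7.6
tcp_pos: [0.4611, -0.0396, 0.2378]
orientation: [2.188, 2.254, 0.0]
force: [0.9, -0.4, -1.2]
width: 0.0208
finger_force: 25.0
```

```bash
python3 - <<'E'
from h import *
np.set_printoptions(precision=4,suppress=True)
st=read_state();img=get_image('wrist')
uv=proj('wrist',(.4613,.0149,.093),st);print(st['tcp_pos'],uv)
for n,z in (('tall_socket_mouth',.093),('tall_socket_floor',.053),('tall_socket',.018)):
    print(n,[(np.round(b['uv'],1),round(b['conf'],2),atz('wrist',b['uv'],z,st)) for b in tip_of('wrist',n)][:4])
print('pin tip pred',proj('wrist',st['tcp_pos']-[0,0,.067],st))
x,y=np.round(uv).astype(int);print(x,y)
save(img,'w3.png',(x-50,y-50,100,150),4)
save(img,'w3full.png')
E
```

```text
[ 0.4611 -0.0396  0.2378] [322.1946 160.4401]
tall_socket_mouth [(array([325.2, 161.8]), 0.59, array([0.4637, 0.0139, 0.093 ])), (array([319.4, 251.9]), 0.24, array([ 0.4612, -0.0605,  0.093 ]))]
tall_socket_floor [(array([323.4, 157.7]), 0.58, array([0.4625, 0.0149, 0.053 ]))]
tall_socket [(array([320.3, 154.8]), 0.83, array([0.4597, 0.0157, 0.018 ])), (array([322.4, 159.8]), 0.75, array([0.4619, 0.011 , 0.018 ])), (array([324.9, 158.1]), 0.64, array([0.4643, 0.0127, 0.018 ]))]
pin tip pred [319.8403 254.7377]
322 160
```

View pics/w3.png

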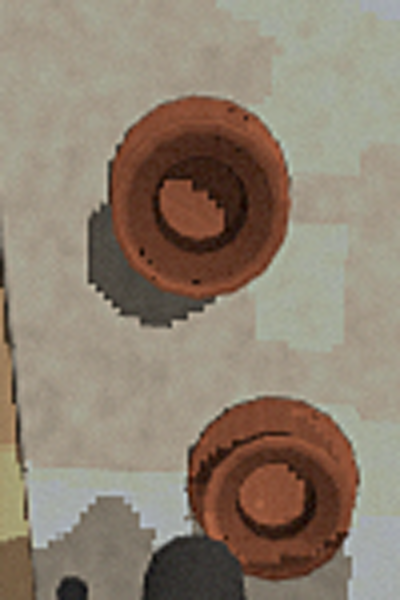

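```bash
python3 - <<'E'
from h import *
np.set_printoptions(precision=4,suppress=True)
st=read_state()
a=atz('wrist',(322.1,161.),.085,st);b=atz('wrist',(322.1,161.8),.093,st);print(a,b)
s1=dict(st); 
# measured tip in picture: refine with dark silhouette
im=cv2.imread('pics/w3full.png');g=im[225:300,295:350].max(2)
for r in range(235,285,6):
    row=im[r,285:360].max(1);d=np.where(row<75)[0]+285;print(r,d.min() if len(d) else None,d.max() if len(d) else None)
for dz in(0,.03,.06):
    print(dz,[proj('wrist',st['tcp_pos']-[0,0,.067-dz]+o,st) for o in (np.array([.008,0,0]),np.array([-.008,0,0]),np.array([0,.008,0]))])
cv2.imwrite('pics/w3b.png',cv2.resize(im[130:330,250:400],None,fx=3,fy=3,interpolation=cv2.INTER_CUBIC))
p=(a+b)/2;goto((p[0],p[1],.19),1.6)
E
```

```text
[0.4614 0.013  0.085 ] [0.4614 0.0129 0.093 ]
235 319 351
241 333 348
247 312 328
253 308 348
259 287 332
265 307 333
271 306 334
277 290 352
283 285 359
0 [array([332.4018, 255.0751]), array([307.3662, 254.4292]), array([320.2184, 242.6629])]
0.03 [array([333.8787, 270.3847]), array([305.6546, 269.6629]), array([320.1432, 256.5187])]
0.06 [array([335.7866, 290.162 ]), array([303.4432, 289.3444]), array([320.0459, 274.4607])]
t 7.8 tcp [ 0.4612 -0.0406  0.2374] yaw 1.598 q [-0.17  0.08  1.71 -0.    1.35 -0.19]
shift [0.0535 0.0017 0.0474] turn [-0.      0.0001 -0.0018]
```

View pics/w3b.png

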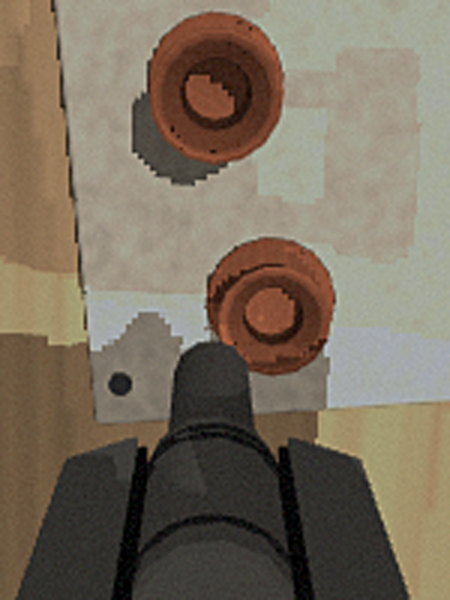

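The pin tip shows at pixel (320.3,~244 front edge), under 1 mm from prediction, and hangs straight. Moving over the socket and starting the insertion.

Emit:
carry_out(moves=[0.02, 0.0005, 0.0, 0, 0, 0, 0.1, 0.045, 0.001, 0.01, 0, 0, 0, 0.1, 0.0545, 0.0015, 0.03, 0, 0, 0, 0.1, 0.0545, 0.0015, 0.05, 0, 0, 0, 0.1, 0.0545, 0.0015, 0.065, 0, 0, 0, 0.1, 0.0545, 0.0015, 0.075, 0, 0, 0, 0.1, 0.0545, 0.0015, 0.08, 0, 0, 0, 0.1, 0.0545, 0.0015, 0.08, 0, 0, 0, 0.1])

```text
t: 8.6
tcp_pos: [0.4611, 0.0144, 0.1571]
orientation: [-2.189, -2.252, 0.001]
force: [0.6, 0.1, -1.3]
width: 0.0206
finger_force: 25.0
```

```bash
python3 - <<'E'
from h import *
goto((.4612,.0137,.12),1.6);print(read_state()['force'])
E
```

```text
t 8.6 tcp [0.4611 0.0144 0.1571] yaw 1.599 q [-0.05  0.15  1.82 -0.    1.17 -0.08]
shift [-0.0007  0.0001  0.0371] turn [-0.0005 -0.     -0.0008]
[ 0.64608412  0.08966073 -1.2610876 ]
```

Emit:
carry_out(moves=[-0.0005, 0, 0.003, 0, 0, 0, 0.1, -0.0005, 0, 0.007, 0, 0, 0, 0.1, -0.0005, 0, 0.011, 0, 0, 0, 0.1, -0.0005, 0, 0.015, 0, 0, 0, 0.1, -0.0005, 0, 0.015, 0, 0, 0, 0.1])

```text
t: 9.1
tcp_pos: [0.4609, 0.0143, 0.1417]
orientation: [-2.189, -2.253, 0.001]
force: [0.5, 0.9, -0.9]
width: 0.0204
finger_force: 25.0
```

Emit:
carry_out(moves=[0, 0, 0.004, 0, 0, 0, 0.1, 0, 0, 0.008, 0, 0, 0, 0.1, 0, 0, 0.012, 0, 0, 0, 0.1, 0, 0, 0.016, 0, 0, 0, 0.1, 0, 0, 0.0195, 0, 0, 0, 0.1, 0, 0, 0.0195, 0, 0, 0, 0.1])

```text
t: 9.7
tcp_pos: [0.4609, 0.0143, 0.1222]
orientation: [-2.188, -2.253, 0.001]
force: [-0.3, 0.1, -1.2]
width: 0.0209
finger_force: 25.0
```

Emit:
carry_out(moves=[0, 0, 0.001, 0, 0, 0, 0.1, 0, 0, 0.001, 0, 0, 0, 0.1, 0, 0, 0.002, 0, 0, 0, 0.1, 0, 0, 0.002, 0, 0, 0, 0.1])

```text
t: 10.1
tcp_pos: [0.4611, 0.0142, 0.1207]
orientation: [-2.189, -2.253, -0.0]
force: [0.1, 0.2, -1.3]
width: 0.0201
finger_force: 25.0
```

Emit:
carry_out(moves=[0, 0, 0.0006, 0, 0, 0, 0.1, 0, 0, 0.001, 0, 0, 0, 0.1, 0, 0, 0.0015, 0, 0, 0, 0.1, 0, 0, 0.0015, 0, 0, 0, 0.1])

```text
t: 10.5
tcp_pos: [0.4615, 0.0142, 0.1203]
orientation: [2.188, 2.253, 0.001]
force: [-4.7, -0.6, 12.9]
width: 0.0207
finger_force: 25.0
```

Floor contact (13 N up) at the expected height. Releasing gently.

Emit:
carry_out(moves=[0, 0, -0.0008, 0, 0, 0, 0.1, 0, 0, -0.0008, 0, 0, 0, 0.25, 0, 0, -0.0008, 0, 0, 0, 0.3, 0, 0, -0.0008, 0, 0, 0, 0.4, 0, 0, -0.0008, 0, 0, 0, 0.5, 0, 0, -0.0008, 0, 0, 0, 0.5, 0, 0, -0.0008, 0, 0, 0, 0.5])

```text
t: 11.2
tcp_pos: [0.4611, 0.0142, 0.12]
orientation: [-2.189, -2.253, 0.0]
force: [0.1, -0.8, 0.2]
width: 0.0471
finger_force: 0.0
```

Emit:
carry_out(moves=[0, 0, -0.02, 0, 0, 0, 0.5, 0, 0, -0.05, 0, 0, 0, 0.5, 0, 0, -0.09, 0, 0, 0, 0.5, 0, 0, -0.13, 0, 0, 0, 0.5, 0, 0, -0.17, 0, 0, 0, 0.5, 0, 0, -0.2, 0, 0, 0, 0.5, 0, 0, -0.22, 0, 0, 0, 0.5])

```text
t: 11.9
tcp_pos: [0.4613, 0.0142, 0.3424]
orientation: [2.188, 2.252, 0.003]
force: [-0.6, 0.2, -0.4]
width: 0.0469
finger_force: 0.0
```

```bash
python3 - <<'E'
from h import *
np.set_printoptions(precision=4,suppress=True)
for c in ('top','side'): im=get_image(c);save(im,c+'1.png')
K={}
for c in ('top','side'):
    for n in('lens_center','magnifier_handle','post_top'):
        get=tip_of(c,n);K[c,n]=get[0]['uv'] if get else None;print(c,n,[(np.round(b['uv'],1),round(b['conf'],2)) for b in get][:3])
for n,z in (('lens_center',.216),('magnifier_handle',.26),('post_top',.204)):
    print(n,[atz(c,K[c,n],z) for c in('top','side') if K[c,n] is not None])
print('pin top pred side',proj('side',(.4614,.0137,.163)),proj('side',(.4614,.0137,.113)))
for b in boxes_of('side','gauge'):print(b)
goto((.60,.08,.35),2.0)
E
```

```text
top lens_center [(array([437.8, 277.7]), 0.56)]
top magnifier_handle [(array([202.2, 224.5]), 0.69), (array([255.8, 207.3]), 0.56)]
top post_top [(array([247.7, 196.1]), 0.89), (array([203.6, 224.7]), 0.4)]
side lens_center [(array([221.8, 361.2]), 0.58), (array([342.5, 353.7]), 0.29)]
side magnifier_handle [(array([224.1, 302.6]), 0.72)]
side post_top [(array([243.7, 261.9]), 0.93)]
lens_center [array([ 0.4455, -0.4699,  0.216 ]), array([0.5622, 0.2137, 0.216 ])]
magnifier_handle [array([0.602 , 0.1429, 0.26  ]), array([0.607 , 0.1496, 0.26  ])]
post_top [array([0.6787, 0.0305, 0.204 ]), array([0.6756, 0.0331, 0.204 ])]
pin top pred side [345.3662 320.8237] [344.3444 336.1129]
{'box': [423.4, 216.5, 8.8, 34.5], 'conf': 0.6}
{'box': [358.3, 229.1, 8.3, 37.2], 'conf': 0.44}
t 12.35 tcp [0.4609 0.0142 0.3392] yaw 1.6 q [-0.05  0.03  1.53 -0.    1.58 -0.08]
shift [ 0.0617  0.1409 -0.011 ] turn [-0.0014 -0.0004 -0.4002]
```

```bash
python3 - <<'E'
from h import *
goto((.59,.17,.36),2.09)
E
```

```text
t 12.35 tcp [0.4609 0.0142 0.3392] yaw 1.6 q [-0.05  0.03  1.53 -0.    1.58 -0.08]
shift [ 0.152   0.1335 -0.021 ] turn [-1.400e-03 -4.000e-04 -4.902e-01]
```

Emit:
carry_out(moves=[0.02, 0.018, -0.02, 0, 0, -0.07, 0.5, 0.05, 0.044, -0.02, 0, 0, -0.16, 0.5, 0.08, 0.07, -0.02, 0, 0, -0.26, 0.5, 0.11, 0.097, -0.02, 0, 0, -0.36, 0.5, 0.14, 0.122, -0.02, 0, 0, -0.46, 0.5, 0.152, 0.133, -0.02, 0, 0, -0.49, 0.5, 0.152, 0.133, -0.02, 0, 0, -0.49, 0.5, 0.152, 0.133, -0.02, 0, 0, -0.49, 0.5])

```text
t: 13.15
tcp_pos: [0.5894, 0.1697, 0.3594]
orientation: [-1.578, -2.716, 0.001]
force: [-0.4, 0.3, -0.9]
width: 0.047
finger_force: 0.0
```

```bash
python3 - <<'E'
from h import *
np.set_printoptions(precision=4,suppress=True)
st=read_state();im=get_image('wrist');save(im,'w4.png')
for n,z in (('lens_center',.216),('magnifier_handle',.26),('post_top',.204),('tall_socket_mouth',.093)):
    print(n,[(np.round(b['uv'],1),round(b['conf'],2),atz('wrist',b['uv'],z,st)) for b in tip_of('wrist',n)][:4])
print(st['tcp_pos'],proj('wrist',(.605,.144,.288),st),proj('wrist',(.67,.033,.23),st),proj('wrist',(.564,.214,.22),st))
E
```

```text
lens_center [(array([323.7, 163.2]), 0.59, array([0.566 , 0.2165, 0.216 ])), (array([255.2,  54.5]), 0.57, array([0.4827, 0.2602, 0.216 ]))]
magnifier_handle [(array([321.1, 276.6]), 0.86, array([0.6033, 0.1469, 0.26  ]))]
post_top [(array([322.4, 386.3]), 0.7, array([0.669 , 0.0341, 0.204 ]))]
tall_socket_mouth [(array([158.2, 261.6]), 0.59, array([0.4594, 0.0169, 0.093 ]))]
[0.5894 0.1697 0.3594] [321.1174 295.6546] [322.874  405.3777] [319.882  165.1083]
```

View pics/w4.png

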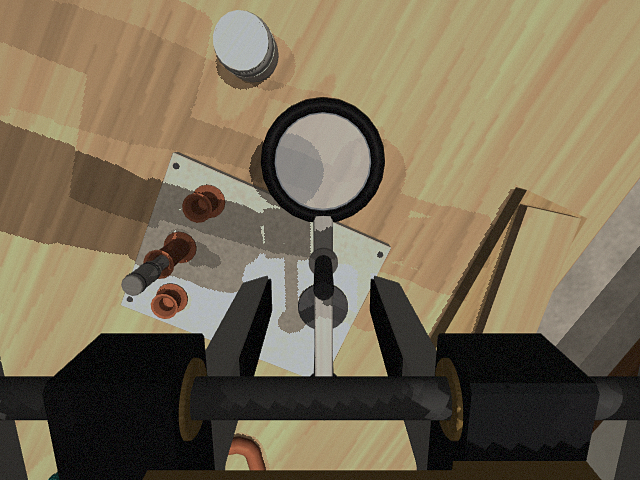

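The wrist picture shows the handle top at (323,292), lens at (323,160), and the pin standing in the middle (tall) socket at (160,265). Grasping the handle next.

```bash
python3 - <<'E'
from h import *
st=read_state()
print(atz('wrist',(322.7,292),.286,st),atz('wrist',(323,160),.218,st))
goto((.6047,.1462,.243),2.09)
E
```

```text
[0.60536206 0.14534601 0.286     ] [0.56449911 0.21818398 0.218     ]
t 13.4 tcp [0.5894 0.1694 0.3606] yaw 2.089 q [ 0.22  0.39  1.04  0.    1.7  -0.3 ]
shift [-0.0277  0.0018  0.1176] turn [ 0.0008  0.0002 -0.0013]
```

Emit:
carry_out(moves=[-0.0275, 0.002, 0.01, 0, 0, 0, 0.5, -0.0275, 0.002, 0.04, 0, 0, 0, 0.5, -0.0275, 0.002, 0.07, 0, 0, 0, 0.5, -0.0275, 0.002, 0.1, 0, 0, 0, 0.5, -0.0275, 0.002, 0.115, 0, 0, 0, 0.5, -0.0275, 0.002, 0.117, 0, 0, 0, 0.5, -0.0275, 0.002, 0.117, 0, 0, 0, 0.5])

```text
t: 14.1
tcp_pos: [0.6051, 0.1469, 0.2438]
orientation: [1.577, 2.716, 0.001]
force: [0.2, 0.4, 0.3]
width: 0.0469
finger_force: 0.0
```

Emit:
carry_out(moves=[0, 0, 0, 0, 0, 0, 0.3, 0, 0, 0, 0, 0, 0, 0.2, 0, 0, 0, 0, 0, 0, 0.1, 0, 0, 0, 0, 0, 0, 0.05, 0, 0, 0, 0, 0, 0, 0.05, 0, 0, 0, 0, 0, 0, 0.05], grip_force=15)

```text
t: 14.7
tcp_pos: [0.605, 0.1471, 0.2433]
orientation: [1.577, 2.717, 0.0]
force: [-1.1, 0.0, 1.4]
width: 0.0139
finger_force: 15.0
```

```bash
cat >> h.py <<'E'
def arc(post,tot,n):
    """tool-frame rows to swing the tool rigidly about the post by tot rad"""
    st=read_state();A=R.from_rotvec(st['orientation']);p=np.array([*post,st['tcp_pos'][2]])
    for i in range(1,n+1):
        Z=R.from_rotvec([0,0,tot*i/n]);d=A.inv().apply(p+Z.apply(st['tcp_pos']-p)-st['tcp_pos'])
        print(np.round(d,4),round((A.inv()*Z*A).as_rotvec()[2],3))
E
python3 - <<'E'
from h import *
st=read_state();print(st['tcp_pos'],st['width'],st['force'],np.linalg.norm(st['tcp_pos'][:2]-[.669,.034]))
arc((.669,.034),.55,8)
E
```

```text
[0.60504368 0.14713044 0.24326509] 0.01388325082485221 [-1.13939692  0.01437776  1.41319269] 0.12995732835367638
[-0.0003 -0.0089 -0.    ] -0.069
[-0.0011 -0.0178 -0.    ] -0.137
[-0.0026 -0.0266 -0.    ] -0.206
[-0.0047 -0.0353 -0.    ] -0.275
[-0.0074 -0.0438 -0.    ] -0.344
[-0.0107 -0.0521 -0.    ] -0.412
[-0.0145 -0.0602 -0.    ] -0.481
[-0.0189 -0.068  -0.    ] -0.55
```

Handle held (13.9 mm wide, at radius 130.0 mm). Swinging.

Emit:
carry_out(moves=[-0.0003, -0.0089, 0, 0, 0, -0.069, 0.05, -0.0011, -0.0178, 0, 0, 0, -0.137, 0.05, -0.0026, -0.0266, 0, 0, 0, -0.206, 0.05, -0.0047, -0.0353, 0, 0, 0, -0.275, 0.05, -0.0074, -0.0438, 0, 0, 0, -0.344, 0.05, -0.0107, -0.0521, 0, 0, 0, -0.412, 0.05, -0.0145, -0.0602, 0, 0, 0, -0.481, 0.05, -0.0189, -0.068, 0, 0, 0, -0.55, 0.05])

```text
t: 15.5
tcp_pos: [0.5557, 0.0969, 0.2432]
orientation: [0.775, 3.043, 0.001]
force: [7.5, 0.4, -1.9]
width: 0.0137
finger_force: 15.0
```

```bash
python3 - <<'E'
from h import *
st=read_state();p=st['tcp_pos'];print(p,st['width'],st['force'],np.linalg.norm(p[:2]-[.669,.034]))
a=np.arctan2(p[1]-.034,p[0]-.669);b=np.arctan2(.0137-.034,.4613-.669)+2*np.pi;print(a,b,b-a)
arc((.669,.034),b-a,8)
E
```

```text
[0.55571101 0.09687833 0.24324457] 0.013735623682581539 [ 7.52319208  0.3858098  -1.89108604] 0.12956882275782666
2.6348989047308096 3.239020333338733 0.6041214286079235
[-0.0003 -0.0098 -0.    ] -0.076
[-0.0013 -0.0195 -0.    ] -0.151
[-0.0031 -0.0291 -0.    ] -0.227
[-0.0056 -0.0386 -0.    ] -0.302
[-0.0088 -0.0478 -0.    ] -0.378
[-0.0126 -0.0568 -0.    ] -0.453
[-0.0172 -0.0655 -0.0001] -0.529
[-0.0224 -0.0738 -0.0001] -0.604
```

Emit:
carry_out(moves=[-0.0003, -0.0098, 0, 0, 0, -0.076, 0.05, -0.0013, -0.0195, 0, 0, 0, -0.151, 0.05, -0.0031, -0.0291, 0, 0, 0, -0.227, 0.05, -0.0056, -0.0386, 0, 0, 0, -0.302, 0.05, -0.0088, -0.0478, 0, 0, 0, -0.378, 0.05, -0.0126, -0.0568, 0, 0, 0, -0.453, 0.05, -0.0172, -0.0655, 0, 0, 0, -0.529, 0.05, -0.0224, -0.0738, 0, 0, 0, -0.604, 0.05])

```text
t: 16.3
tcp_pos: [0.5404, 0.0216, 0.2432]
orientation: [-0.166, 3.134, 0.001]
force: [11.5, 4.5, -2.3]
width: 0.0139
finger_force: 15.0
```

Emit:
carry_out(moves=[0, 0, 0, 0, 0, 0, 0.05, 0, 0, 0, 0, 0, 0, 0.05, 0, 0, 0, 0, 0, 0, 0.15, 0, 0, 0, 0, 0, 0, 0.3, 0, 0, 0, 0, 0, 0, 0.5, 0, 0, 0, 0, 0, 0, 0.5, 0, 0, 0, 0, 0, 0, 0.5])

```text
t: 17.0
tcp_pos: [0.5394, 0.0215, 0.2431]
orientation: [0.16, -3.137, -0.0]
force: [0.4, -0.2, 0.1]
width: 0.0423
finger_force: 0.0
```

Emit:
carry_out(moves=[0, 0, -0.02, 0, 0, 0, 0.5, 0, 0, -0.06, 0, 0, 0, 0.5, 0, 0, -0.09, 0, 0, 0, 0.5, 0, 0, -0.1, 0, 0, 0, 0.5, 0, 0, -0.1, 0, 0, 0, 0.5])

```text
t: 17.5
tcp_pos: [0.5397, 0.0216, 0.3437]
orientation: [-0.16, 3.136, -0.0]
force: [1.2, 0.4, 0.1]
width: 0.0469
finger_force: 0.0
```

```bash
python3 - <<'E'
from h import *
np.set_printoptions(precision=4,suppress=True)
st=read_state();im=get_image('wrist')
for n,z in (('lens_center',.216),('magnifier_handle',.26),('post_top',.204)):
    print(n,[(np.round(b['uv'],1),round(b['conf'],2),atz('wrist',b['uv'],z,st)) for b in tip_of('wrist',n)][:4])
print(st['tcp_pos'],'lens pred',proj('wrist',(.4613,.0137,.218),st))
save(get_image('side'),'side2.png',(170,200,300,225),1)
save(im,'w5.png')
a=cv2.imread('pics/w5.png');b=cv2.imread('pics/side2.png')
cv2.imwrite('pics/fin.png',np.hstack([a[:400,180:560][:, :],cv2.copyMakeBorder(b,0,175,0,0,cv2.BORDER_CONSTANT)]))
E
```

```text
lens_center [(array([321.4, 124.9]), 0.91, array([0.4598, 0.0143, 0.216 ]))]
magnifier_handle [(array([319.2, 246.6]), 0.7, array([0.5399, 0.0209, 0.26  ])), (array([ 99.8, 273.7]), 0.6, array([ 0.5746, -0.1279,  0.26  ]))]
post_top [(array([319.4, 368. ]), 0.68, array([0.6677, 0.0338, 0.204 ])), (array([532.9, 130.7]), 0.54, array([0.4474, 0.1756, 0.204 ]))]
[0.5397 0.0216 0.3437] lens pred [320.3643 126.8524]
```

View pics/fin.png

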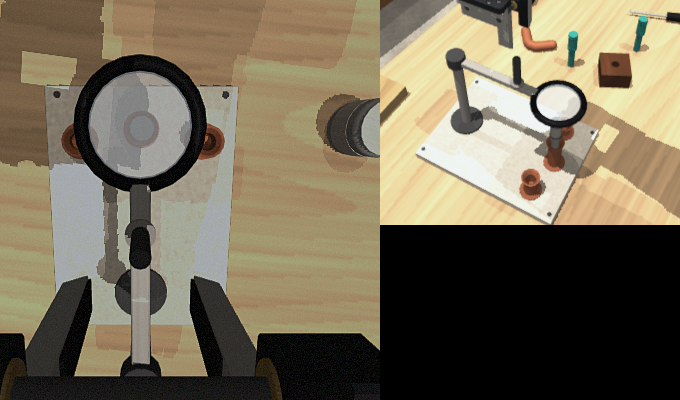

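The lens is centred at wrist pixel (321,125), which is (0.460,0.014), about 1–2 mm from the socket axis. The pin shows through it in the tall socket, and the gripper is clear.

```bash
python3 -c "
from cell import *
print(sign_off())"
```

```text
the job is handed in; nothing more can be done
None
```

The job is handed in (no verdict came back): the gauge pin stands fully home and released in the tall socket, the lens is centred above it by my measurement to about 2 mm, and the arm touched none of the can, elbow or screwdriver.

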